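# Re-seat a V-block in the quick-clamp fixture

## Task

The V-block was clamped short of the fence of the fixture (the fence is the front face of the toothed bar). Without gripping or lifting anything, press the ratchet release paddle on the sliding jaw right down and, keeping it down, push the jaw back along the bar to its end stop. Then push the V-block back against the fence, and push the sliding jaw shut again until it clamps the block with the ratchet caught; leave the loose gauges and tools around the fixture alone.

Things in the scene. Friction and masses are not known exactly. Their poses are not given: they have to be found in the camera images.
- fixture: Quick-clamp fixture fixed on the desk: aluminium plate 130 (x) x 226 (y) x 12 mm with tapped holes. Origin: centre of its underside; z up, x from the open front to the fence, y along the toothed bar to the fixed jaw. Bar: x = 24 to 52 mm, tooth tops at z = 38 mm. Bar's end stop: y = -93 to -108 mm, top at z = 40 mm.
- fence (a point): Point on the fence, the upright front face of the toothed bar (plane x = +24 mm of the fixture, from the plate at z = 12 up to 34 mm), where the V-block's rear end belongs; y = +59 mm, z = 24 mm in the fixture's frame.
- fixed_jaw (a point): Centre of the fixed jaw's clamping face (plane y = +79 mm of the fixture, looks to -y). That jaw spans x = -16 to +46 mm in the fixture's frame, 24 mm thick in y, top at z = 48 mm.
- sliding_jaw (a joint): Sliding jaw's travel, m. About 0: shut on the V-block; grows as it goes back, to the fixture's -y, 0.055 at the end stop. Jaw spans x = -18 to 24 mm of the fixture, top z = 48 mm. Saw-tooth ratchet, 8 mm pitch: slides back (2 N) only while the paddle is held down; clicks shut at 2 to 5 N, then about 11 N press its pad in for the last click at 0.0002; hard stop at -0.0025 (16 N). Stays where left.
- jaw_pad (a joint): How far the sliding jaw's sprung face plate (38 wide in x, 30 high, 4 mm thick) is pressed in by the block, m: 0 free, about 0.0018 (7 N) when clamped, at most 0.0045. Its face is at y = 41 mm of the fixture when free with the jaw at 0, and moves with the jaw.
- release_paddle (a joint): Angle of the release paddle, rad. 0: up, ratchet engaged (spring return). Pressed down it grows to a hard stop at 0.28; the ratchet is free from about 0.17 on (the jaw then springs back about 2 mm). About 1.5 N at its rolled lip start it, 4 N take it to the stop, 8 mm below rest.
- paddle_top (a point): Top of the release paddle's rolled lip, where to press: 34 mm wide (x), 56 mm above the desk at rest, 48 mm fully down. The paddle reaches from 6 mm in front of this point back to the housing's front face, which is 16 mm behind it (to the fixture's -y); open above, to both sides and to +y. Moves with paddle and jaw.
- housing_front (a point): Middle of the front face of the jaw's housing block behind the paddle (looks to the fixture's +y; block 40 mm wide in x, 36 mm long in y, z = 49 to 75 mm above the desk). A fingertip standing on the paddle pushes the jaw back against this face. Moves with the jaw.
- housing_back (a point): Middle of the rear face of the housing block (looks to the fixture's -y, 40 mm wide, z = 49 to 75 mm above the desk; bar teeth below it reach up to 38 mm). Push here, to the fixture's +y, to shut the jaw. Moves with the jaw.
- v_block: Ground steel V-block, 45 (x) x 40 (y) x 36 mm high, 0.25 to 0.45 kg, loose on the plate between the jaws, V groove along x. Origin: centre of its underside; axes parallel to the fixture's at the start. Seated, its rear end (+x, 22 mm from the origin) touches the fence, origin at x = +2, y = +59 mm in the fixture's frame; it starts 12 to 24 mm short of that.
- gauge_block: bystander: steel gauge block 9 x 35 x 12 mm, lying in front of the fixture; origin centre of underside
- shaft: bystander: small turned stepped shaft, 58 mm long, lying in front of the fixture; origin centre of underside
- hex_key: bystander: black hexagon key 36 x 94 x 8 mm, lying behind the fixture; origin centre of underside
- ring_gauge: bystander: knurled steel ring 46 mm across, 16 mm high, beyond the fixture's end stop; origin centre of underside
- plug_gauge: bystander: plug gauge with black handle, 108 mm long, 16 mm high, beyond the fixture's end stop; origin centre of underside
There are look-alikes about, which are no part of the job. What is shaped like the v_block but brown, orange or red is not meant.

How it is judged:
On the way, in this order (a step that is already met when the one before it is completed fails the run):
1. the release paddle is pressed down while the jaw still stands at the block (value of joint release_paddle above 0.12 rad and value of joint sliding_jaw below 0.01 m), for 0.05 s.
2. the sliding jaw is pushed back to its end stop (within 6 mm) (value of joint sliding_jaw above 0.049 m), for 0.1 s.
3. the V-block is pushed back against the fence (within 2.5 mm) while the jaw is open (x of v_block in the frame of fixture above -0.0005 m and value of joint sliding_jaw above 0.01 m), for 0.1 s.
4. the sliding jaw is pushed shut on the block and the ratchet has caught (value of joint sliding_jaw below 0.002 m and value of joint release_paddle below 0.06 rad and value of joint jaw_pad above 0.0005 m), for 0.2 s.
At the end, for the whole second after the job is handed in: The V-block sits flat and square between the jaws with its rear end against the fence (within 2.5 mm, 0.04 rad), the sliding jaw is shut on it (within 2 mm of home, its sprung pad pressed in by at least 0.5 mm), the paddle is up with the ratchet engaged, and all is at rest (all of step 4 and x of v_block in the frame of fixture above -0.0005 m and y of v_block in the frame of fixture between 0.0565 and 0.0615 m and angle between the x axis of v_block and the x axis of fixture, either way round below 0.04 rad and height (world z) of v_block below 0.015 m and value of joint sliding_jaw above -0.003 m and linear speed of v_block below 0.01 m/s); the robot touches nothing.
It fails at once if the V-block is lifted or tipped instead of being pushed along the plate (height (world z) of v_block above 0.018 m or angle between v_block's own z axis and vertical above 0.2 rad).
It fails at once if a loose gauge or tool beside the fixture is disturbed (moved more than 15 mm) (distance of any of gauge_block, shaft, hex_key, ring_gauge, plug_gauge from where it was at the start of the episode above 0.015 m).
It also fails if it takes over 51 s, if anything falls off the work surface, if the arm or the gripper's body presses on something with over 40 N, if the wrist force passes 120 N, or if a joint passes its speed limit or range.

## Robot

A 6-joint arm with a two-finger parallel gripper is mounted at the origin on a cart in front of the work surface, level with it; the furniture and walls round the work are solid. World frame = base frame: x ahead of the robot, y to its left, z up, the work surface at z = 0. Lengths are in m, angles in rad, forces in N, time in s.
With the tool pointing down it reaches from about 0.35 to 0.975 m from the base axis. Payload 4.9 kg.
Tool frame: the origin (TCP) lies midway between the tips of the shut fingers; the grasp point (between the pads) lies 19 mm behind it; z points along the fingers, y is the direction in which the jaws open and shut (so a half turn about z gives the same grasp; the last joint's range is limited). The gripper opens to 85 mm and grips with 20 to 120 N. Pads are 22 mm wide; open, the fingers measure 114 mm over their backs; the gripper's body (76 mm by 85 mm) begins 54 mm behind the grasp point. The pads swing forward as they close: fully open they stand 13 mm farther back than shut.
Start: joints at [-1.381, 0.053, 1.613, -0, 1.476, -0.119], TCP at [0.19, -0.595, 0.231] pointing down, gripper open.
Joint ranges: [-3.01, 3.01], [-1.01, 2.22], [0.06, 2.58], [-1.02, 4.17], [0.09, 2.62], [-3.14, 3.14]. Speed limits (rad/s): [2.57, 2.57, 3.14, 3.14, 3.14, 3.14].

## Interface

Orientations are given as a unit quaternion [w, x, y, z].
In Python, from plant import manip, cams gives the robot as it stands.
- The arm moves only by the tool jog_arm, never from a script. Its argument "targets" is a list of rows, each a list of 4 numbers: the shift along the tool's x, y, z in m, then the turn about the tool's z in degrees. A call has 1 to 5 rows; each row is the pose to reach, as a shift and turn from the pose commanded when the call began, along the tool's axes at that moment; what a row does not reach only later rows make up. A row lasts 1/12 s, in which the tool goes at most 41.7 mm and 7.16 degrees, less where a joint would pass 70% of its speed; a pose out of reach is approached as far as the arm can. A call with a gripper value outside its range is refused whole. "fingers" is the opening, from 0 (shut) to 1 (fully open), set as the call begins (left out, the last holds). The fingers move at their own pace and stop on an object; the grip force is fixed at half the most. Time passes only in rows, so rows that repeat a pose let the fingers close. It gives the time, the measured TCP pose, the force and the opening at its end, in the units of the state.
- manip.state(): the state, without advancing time (a new reading comes with each control period).
- cams.grab_frame(name): name is "scene" or "top" or "wrist"; returns the picture (480x640x3 uint8, red, green, blue); there is no depth.
- cams.get_calibration(name): a dict with "camera_matrix" (3x3 intrinsics, pixels), "cam_to_world" (4x4, takes a point from camera to world coordinates). Camera axes: x right, y up, looking along -z (the intrinsics and any distortion apply to the point x, -y, -z); pixel columns grow to the right and rows downward; lengths in m; the calibration is good to about 2 mm. A picture is of the moment at which its call begins: read the wrist's pose just before it. get_calibration takes no time and is no camera call; for the wrist camera it gives the pose at the moment of the call.
- manip.job_done(): hands the job in, once; it reports no verdict.
The state is a dict: "time": time; "joint_pos": joint angles; "joint_vel": joint speeds; "joint_efforts": joint torques, N m; "tool_pos": TCP position; "tool_rot": TCP orientation; "contact_force": force on the tool from outside, world axes, zero at the start; "ft_torque": the same for the moment, N m; "gripper_width": opening from 0.0 (shut) to 1.0 (fully open).
Only numpy, scipy, OpenCV 4.12 (cv2) and the standard library are available. Lean on these libraries where they do the work, as an engineer would, in place of code of your own. Each camera call takes 0.05 s, during which the arm holds its last target. There are 200 camera calls.

## Working session

There is one attempt and no reset: what is moved stays moved. The work goes in short steps, Python scripts to look and compute and a tool call to move; the robot and the scene stay as the last step left them, time stands still between calls to the robot, and variables do not carry over. Pictures are saved under pics/ and viewed, about 8 in all and at most 12, crops included, and the job is handed in when it is done.

Besides the shell and the picture viewer there is one more tool, called after ">>>" as name(argument=value, ...) on one line, values as JSON. jog_arm: Moves the arm, as the interface text tells. Its arguments: {"type":"object","properties":{"targets":{"type":"array"},"fingers":{"type":"number"}},"required":["targets"]}

```bash
mkdir -p pics; python3 - <<'E'
from plant import manip,cams
import cv2,numpy as np
s=manip.state();print(s['time'],s['tool_pos'],s['tool_rot'],s['contact_force'],s['gripper_width'])
for n in['scene','top']:
    f=cams.grab_frame(n);cv2.imwrite(f'pics/{n}0.png',f[:,:,::-1]);c=cams.get_calibration(n)
    print(n,np.round(c['camera_matrix'],1).tolist(),np.round(c['cam_to_world'],4).tolist(),[k for k in c])
E
```

```text
0.0 [ 0.18982432 -0.59484115  0.23009249] [-9.91744776e-04  9.88106177e-01  1.53769952e-01 -2.97518740e-05] [-0.47626829  0.96698273 -0.32655067] 1.000961959843279
scene [[609.7, 0.0, 309.9], [0.0, 609.7, 234.7], [0.0, 0.0, 1.0]] [[-0.5638, 0.6314, -0.5324, 0.1198], [-0.8258, -0.4247, 0.3709, 0.3876], [0.0081, 0.6488, 0.7609, 0.7086], [0.0, 0.0, 0.0, 1.0]] ['camera_matrix', 'cam_to_world']
top [[589.5, 0.0, 320.7], [0.0, 589.5, 248.8], [0.0, 0.0, 1.0]] [[0.0717, 0.9771, -0.2005, 0.3656], [-0.9974, 0.0711, -0.0103, 0.0719], [0.0042, 0.2007, 0.9796, 0.9661], [0.0, 0.0, 0.0, 1.0]] ['camera_matrix', 'cam_to_world']
```

View pics/top0.png

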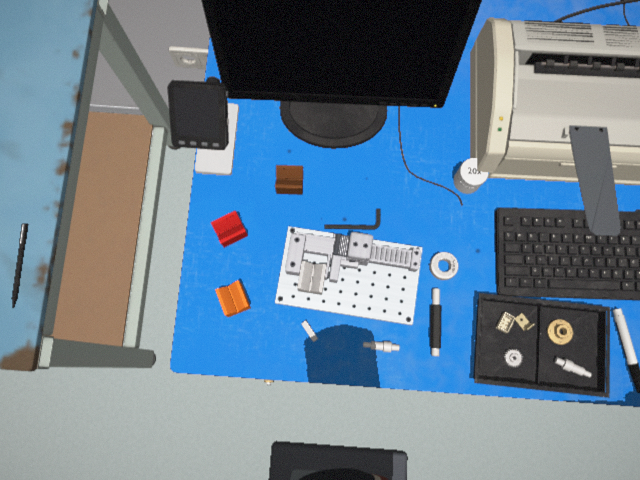

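View pics/scene0.png

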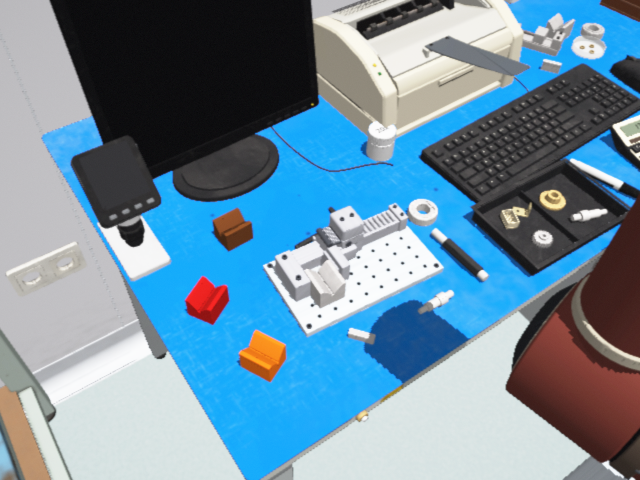

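The top view shows the plate with corners near (290,227), (423,247), (412,324) and (277,304). The silver V-block is near (313,275) and the jaw and housing near (355,245). The scene view agrees: the housing is at (345,220) and the block at (326,280).

```bash
cat > h.py <<'E'
from plant import manip,cams
import cv2,numpy as np
def ray(n,uv,z,cal=None):
    c=cal or cams.get_calibration(n);K=np.array(c['camera_matrix']);T=np.array(c['cam_to_world'])
    p=np.linalg.solve(K,[uv[0],uv[1],1.]);d=T[:3,:3]@[p[0],-p[1],-p[2]];o=T[:3,3]
    return o+d*(z-o[2])/d[2]
def proj(n,P,cal=None):
    c=cal or cams.get_calibration(n);K=np.array(c['camera_matrix']);T=np.array(c['cam_to_world'])
    q=T[:3,:3].T@(np.array(P)-T[:3,3]);q=K@[q[0],-q[1],-q[2]];return q[:2]/q[2]
E
python3 - <<'E'
from h import *
im=cv2.imread('pics/top0.png');hsv=cv2.cvtColor(im,cv2.COLOR_BGR2HSV)
m=((hsv[...,1]<60)&(hsv[...,2]>150)).astype(np.uint8)*255
m=cv2.morphologyEx(m,cv2.MORPH_CLOSE,np.ones((9,9)));m[:,:270]=0
n,l,st,ce=cv2.connectedComponentsWithStats(m);k=l[275,350] or l[290,380]
c=max(cv2.findContours((l==k).astype(np.uint8),0,1)[0],key=cv2.contourArea)
print(st[k],cv2.boxPoints(cv2.minAreaRect(c)).tolist());h=cv2.approxPolyDP(cv2.convexHull(c),4,True)[:,0];print(h.tolist())
for p in h: print(p,np.round(ray('top',p,.012),4))
a=cv2.resize(im[215:335,265:435],None,fx=4.7,fy=4.7,interpolation=cv2.INTER_CUBIC);cv2.imwrite('pics/c1.png',a)
E
```

```text
[  275   227   147    98 10837] [[274.5546569824219, 302.76739501953125], [287.7054748535156, 221.04454040527344], [424.8551330566406, 243.1146240234375], [411.7043151855469, 324.83746337890625]]
[[288, 227], [362, 233], [421, 247], [412, 323], [276, 303]]
[288 227] [0.5939 0.1387 0.012 ]
[362 233] [0.5927 0.0153 0.012 ]
[421 247] [ 0.576  -0.0835  0.012 ]
[412 323] [ 0.4499 -0.0737  0.012 ]
[276 303] [0.4662 0.1476 0.012 ]
```

View pics/c1.png

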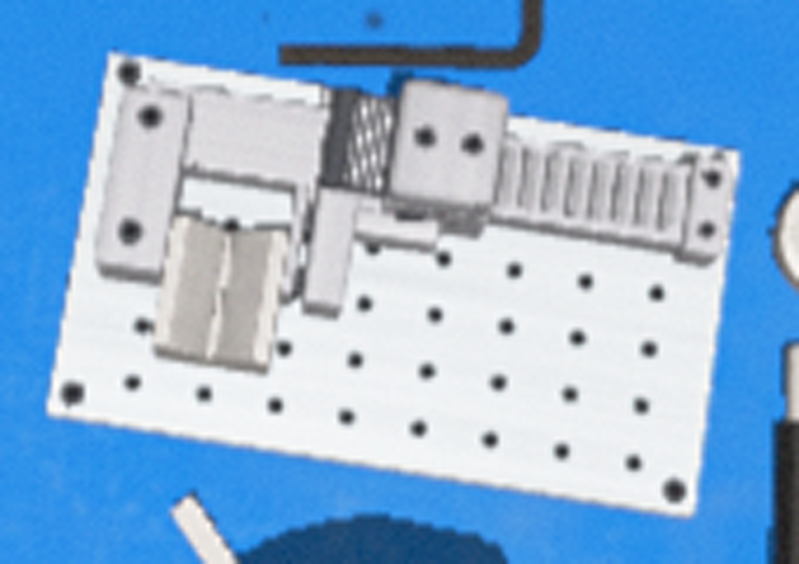

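The crop shows the plate clearly. In it the knurled paddle is at (330–395, 85–195), the housing top at (390–508, 78–208), and the V-block at (155–290, 215–370), in front of the fence.

```bash
cat >> h.py <<'E'
try: FX=np.load('fx.npy')
except Exception: FX=None
def w(p): 
    c,s=np.cos(FX[2]),np.sin(FX[2]);return np.array([FX[0]+c*p[0]-s*p[1],FX[1]+s*p[0]+c*p[1],p[2]])
def f(P):
    c,s=np.cos(FX[2]),np.sin(FX[2]);d=np.array(P)[:2]-FX[:2];return np.array([c*d[0]+s*d[1],-s*d[0]+c*d[1]])
E
python3 - <<'E'
import h;from h import *
F=lambda p:(265+(p[0]+.5)/4.7-.5,215+(p[1]+.5)/4.7-.5)
P=np.array([ray('top',F(p),.012)[:2] for p in[(110,55),(740,152),(693,515),(48,413)]])
Q=np.array([(65,113),(65,-113),(-65,-113),(-65,113)])/1000.
print(np.linalg.norm(np.roll(P,-1,0)-P,axis=1))
M,_=cv2.estimateAffinePartial2D(Q,P);yaw=np.arctan2(M[1,0],M[0,0]);t=P.mean(0)
h.FX=np.array([*t,yaw]);np.save('fx.npy',h.FX);print(h.FX,np.degrees(yaw))
for nm,p,z in[('hTL',(402,78),.075),('hTR',(508,100),.075),('hBR',(492,208),.075),('hBL',(390,190),.075),('lip1',(333,88),.055),('lip2',(325,185),.055),('vb BL',(155,352),.048),('vbTL',(172,215),.048),('vbBR',(268,362),.048),('vbTR',(290,230),.048),('fjTL',(127,85),.048),('fjBR',(168,268),.048),('stopTR',(738,155),.04)]:
    W=ray('top',F(p),z);print(nm,np.round(W,4),np.round(f(W)*1000,1))
# scene check
for q in[(65,113),(65,-113),(-65,-113),(-65,113)]: print(np.round(proj('scene',w((q[0]/1e3,q[1]/1e3,.012)))))
E
```

```text
[0.22482547 0.12875375 0.22429545 0.12863667]
[ 0.52157709  0.03231431 -0.08475792] -4.856270874186023
hTL [0.5792 0.0375 0.075 ] [57.  10.1]
hTR [0.5743 0.0022 0.075 ] [ 55.1 -25.6]
hBR [0.5377 0.0054 0.075 ] [ 18.4 -25.4]
hBL [0.5413 0.0391 0.075 ] [19.1  8.5]
lip1 [0.5788 0.0598 0.055 ] [54.7 32.2]
lip2 [0.5454 0.0602 0.055 ] [21.3 29.8]
vb BL [0.486  0.1129 0.048 ] [-42.3  77.3]
vbTL [0.5327 0.1109 0.048 ] [ 4.5 79.2]
vbBR [0.4854 0.075  0.048 ] [-39.7  39.5]
vbTR [0.5305 0.0708 0.048 ] [ 5.6 39.1]
fjTL [0.5764 0.1296 0.048 ] [ 46.4 101.6]
fjBR [0.5146 0.1108 0.048 ] [-13.6  77.6]
stopTR [ 0.569 -0.08   0.04 ] [  56.7 -107.9]
[262. 267.]
[392. 211.]
[443. 269.]
[306. 335.]
```

```bash
cat >> h.py <<'E'
from scipy.spatial.transform import Rotation as R
def go(fx,fy,z):
    s=manip.state();q=s['tool_rot'];r=R.from_quat([q[1],q[2],q[3],q[0]]).as_matrix();p=np.array(s['tool_pos'])
    d=r.T@(w((fx/1e3,fy/1e3,z/1e3))-p);a=np.arctan2(r[1,0],r[0,0]);t=FX[2]+np.pi/2
    turn=-np.degrees((t-a+np.pi)%(2*np.pi)-np.pi)
    print('t',round(s['time'],2),'fix mm',np.round(f(p)*1e3,1),round(p[2]*1e3,1),'F',np.round(s['contact_force'],1),'shift',np.round(d,4),'turn',round(turn,2))
E
python3 -c "
from h import *
go(38,24,150)"
```

```text
t 0.1 fix mm [-277.5 -653. ] 230.2 F [0.6 0.8 0.2] shift [ 0.5509 -0.5042  0.0812] turn -67.46
```

>>> jog_arm(targets=[[0.03,-0.0275,0,0],[0.06,-0.055,0,0],[0.09,-0.0825,0,0],[0.12,-0.11,0,0],[0.15,-0.1375,0,0]], fingers=0)

```text
time: 0.52
tool_pos: [0.2914, -0.4169, 0.2306]
tool_rot: [-0.0, 0.988, 0.153, -0.0]
contact_force: [1.2, -0.2, 0.6]
gripper_width: 0.301
```

>>> jog_arm(targets=[[0.03,-0.0275,0,0],[0.06,-0.055,0,0],[0.09,-0.0825,0,0],[0.12,-0.11,0,0],[0.15,-0.1375,0,0]])

```text
time: 0.93
tool_pos: [0.3925, -0.2403, 0.231]
tool_rot: [-0.0, 0.988, 0.154, 0.0]
contact_force: [0.3, -0.9, 0.1]
gripper_width: 0.0
```

>>> jog_arm(targets=[[0.03,-0.0275,0,0],[0.06,-0.055,0,0],[0.09,-0.0825,0,0],[0.12,-0.11,0,0],[0.15,-0.1375,0,0]])

```text
time: 1.35
tool_pos: [0.4936, -0.0636, 0.231]
tool_rot: [0.0, 0.988, 0.154, -0.0]
contact_force: [0.8, -0.6, 0.3]
gripper_width: 0.003
```

>>> jog_arm(targets=[[0,0,0,-7],[0,0,0,-14],[0,0,0,-21],[0,0,0,-28],[0,0,0,-35]])

```text
time: 1.77
tool_pos: [0.493, -0.0653, 0.2307]
tool_rot: [-0.0, 0.895, 0.447, -0.0]
contact_force: [0.6, -0.3, 0.1]
gripper_width: -0.002
```

>>> jog_arm(targets=[[0,0,0,-7],[0,0,0,-14],[0,0,0,-21],[0,0,0,-28],[0,0,0,-32.46]])

```text
time: 2.18
tool_pos: [0.4929, -0.0655, 0.2307]
tool_rot: [-0.0, 0.735, 0.679, -0.0]
contact_force: [0.8, -0.2, 0.4]
gripper_width: 0.001
```

```bash
python3 -c "
from h import *
go(38,24,110)"
```

```text
t 2.18 fix mm [-20.3 -99.9] 230.7 F [ 0.8 -0.2  0.4] shift [0.1236 0.0591 0.1206] turn 0.32
```

>>> jog_arm(targets=[[0.031,0.015,0.02,0.3],[0.062,0.03,0.05,0.3],[0.093,0.045,0.08,0.3],[0.1236,0.0591,0.11,0.3],[0.1236,0.0591,0.1206,0.3]])

```text
time: 2.6
tool_pos: [0.5622, 0.0557, 0.1073]
tool_rot: [-0.002, 0.737, 0.676, -0.001]
contact_force: [-0.4, 0.2, 0.1]
gripper_width: 0.003
```

>>> jog_arm(targets=[[0,0,0,0]])

```text
time: 2.68
tool_pos: [0.5594, 0.0546, 0.1047]
tool_rot: [-0.004, 0.737, 0.676, -0.004]
contact_force: [-1.2, -0.0, -0.7]
gripper_width: -0.003
```

```bash
python3 - <<'E'
from h import *
go(38,24,62)
cal=cams.get_calibration('wrist');im=cams.grab_frame('wrist')[:,:,::-1].copy()
for p in [(38,25.3,56),(18,9.3,75),(58,9.3,75),(24,-93,40),(-41,39,48)]:
    print(p,np.round(proj('wrist',w(np.array(p)/1e3),cal)))
cv2.imwrite('pics/w1.png',im)
E
```

```text
t 2.68 fix mm [35.8 25.4] 104.7 F [-1.2 -0.  -0.7] shift [-0.0013  0.0027  0.0427] turn -0.12
(38, 25.3, 56) [318. 268.]
(18, 9.3, 75) [282. 306.]
(58, 9.3, 75) [353. 307.]
(24, -93, 40) [299. 408.]
(-41, 39, 48) [190. 242.]
```

View pics/w1.png

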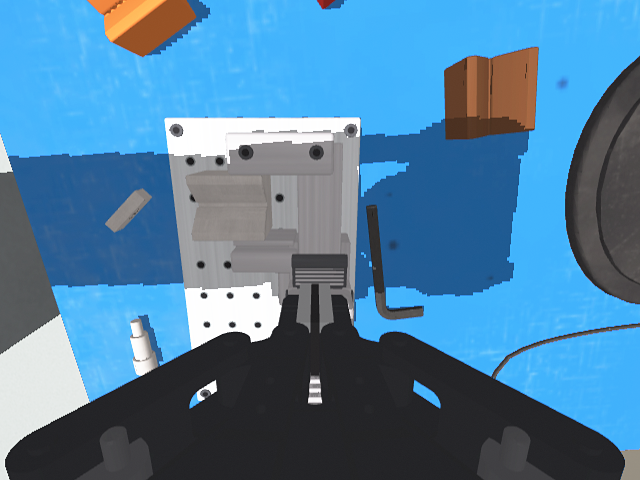

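The wrist view shows the paddle at (291–347, 255–285), against a predicted lip point of (318,268). The fingertips, near (316,290), are just above it, so the pose is good to about 1–2 mm. I'll descend now.

>>> jog_arm(targets=[[-0.001,0.0015,0.02,0],[-0.001,0.0015,0.04,0],[-0.001,0.0015,0.04,0],[-0.001,0.0015,0.04,0]])

```text
time: 3.07
tool_pos: [0.5636, 0.0506, 0.0712]
tool_rot: [-0.0, 0.739, 0.674, -0.0]
contact_force: [0.8, 0.1, 0.1]
gripper_width: 0.006
```

```bash
python3 -c "
from h import *
go(38,24,48)"
```

```text
t 3.07 fix mm [40.3 21.7] 71.2 F [0.8 0.1 0.1] shift [ 0.0023 -0.0023  0.0232] turn -0.35
```

>>> jog_arm(targets=[[0.003,-0.002,0.008,-0.3],[0.003,-0.002,0.014,-0.3],[0.003,-0.002,0.018,-0.3],[0.003,-0.002,0.021,-0.3],[0.003,-0.002,0.023,-0.3]])

```text
time: 3.48
tool_pos: [0.5631, 0.0547, 0.0483]
tool_rot: [0.001, 0.736, 0.677, 0.001]
contact_force: [0.4, 0.9, 4.5]
gripper_width: 0.001
```

>>> jog_arm(targets=[[0,0,0.001,0],[0,0,0.001,0]])

```text
time: 3.65
tool_pos: [0.5632, 0.0547, 0.0481]
tool_rot: [0.0, 0.736, 0.677, 0.001]
contact_force: [-1.9, 1.6, 6.2]
gripper_width: 0.003
```

```bash
python3 -c "
from h import *
go(38,24,48)"
```

```text
t 3.65 fix mm [39.5 25.8] 48.1 F [-1.9  1.6  6.2] shift [-0.0018 -0.0015  0.0001] turn 0.02
```

>>> jog_arm(targets=[[-0.003,0,0.001,0],[-0.006,0,0.001,0],[-0.01,0,0.001,0],[-0.014,0,0.001,0],[-0.02,0,0.001,0]])

```text
time: 4.07
tool_pos: [0.5616, 0.0349, 0.0478]
tool_rot: [0.0, 0.736, 0.677, 0.001]
contact_force: [-3.0, 2.5, 11.4]
gripper_width: -0.0
```

>>> jog_arm(targets=[[-0.006,0,0,0],[-0.012,0,0,0],[-0.018,0,0,0],[-0.024,0,0,0],[-0.03,0,0,0]])

```text
time: 4.48
tool_pos: [0.5589, 0.0046, 0.0478]
tool_rot: [0.0, 0.736, 0.677, 0.0]
contact_force: [-4.4, 2.1, 9.9]
gripper_width: -0.001
```

```bash
python3 -c "
from h import *
go(38,-40,48)"
```

```text
t 4.48 fix mm [ 39.6 -24.4] 47.8 F [-4.4  2.1  9.9] shift [-0.0156 -0.0016 -0.0002] turn 0.02
```

>>> jog_arm(targets=[[-0.005,0,0,0],[-0.009,0,0,0],[-0.012,0,0,0],[-0.014,0,0,0],[-0.014,0,0,0]])

```text
time: 4.9
tool_pos: [0.5589, -0.0062, 0.0479]
tool_rot: [-0.001, 0.737, 0.676, 0.004]
contact_force: [2.3, 13.9, 9.0]
gripper_width: 0.001
```

```bash
python3 -c "
from h import *
go(38,-40,48)"
```

```text
t 4.9 fix mm [ 40.4 -35.2] 47.9 F [ 2.3 13.9  9. ] shift [-0.0048 -0.0024 -0.0002] turn -0.05
```

The force rose to 14 N at y=-35, where the end stop should be. I'll back off and rise.

>>> jog_arm(targets=[[0.005,0,0,0],[0.005,0,-0.03,0],[0.005,0,-0.06,0],[0.04,-0.04,-0.06,0],[0.06,-0.07,-0.06,0]])

```text
time: 5.32
tool_pos: [0.499, 0.0523, 0.1088]
tool_rot: [0.002, 0.737, 0.676, 0.002]
contact_force: [0.0, 1.1, -0.0]
gripper_width: -0.003
```

>>> jog_arm(targets=[[0.02,-0.025,0,0],[0.036,-0.041,0,0],[0.036,-0.041,0,0]])

```text
time: 5.57
tool_pos: [0.4557, 0.0941, 0.1047]
tool_rot: [-0.001, 0.735, 0.678, -0.001]
contact_force: [0.0, -1.3, -0.2]
gripper_width: 0.002
```

```bash
python3 - <<'E'
from h import *
go(-66,59,24)
im=cams.grab_frame('top')[:,:,::-1];cv2.imwrite('pics/c2.png',cv2.resize(im[205:335,265:435],None,fx=4.5,fy=4.5,interpolation=cv2.INTER_CUBIC))
cv2.imwrite('pics/w2.png',cams.grab_frame('wrist')[:,:,::-1])
E
```

```text
t 5.57 fix mm [-70.9  56. ] 104.7 F [ 0.  -1.3 -0.2] shift [0.003  0.0051 0.0807] turn 0.2
```

View pics/c2.png

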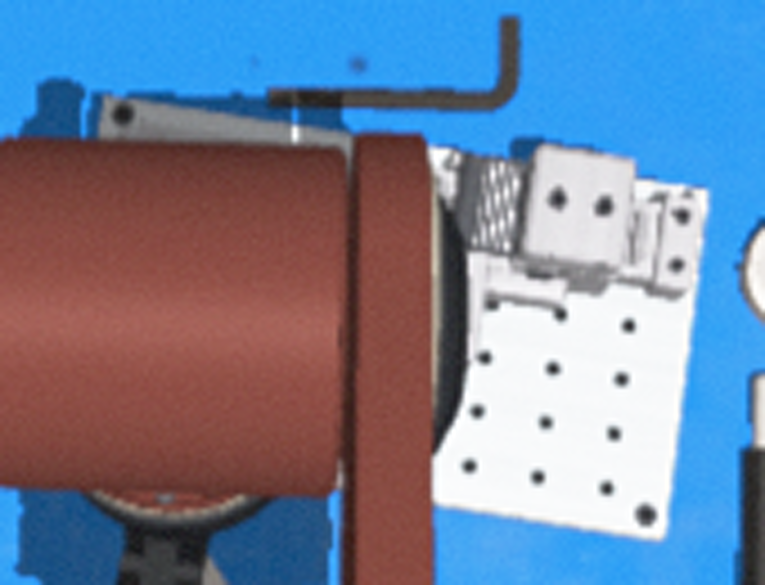

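The top view shows the housing shifted to (523–635, 145–270), up against the end stop. The jaw has travelled about 53 mm, and nothing else has moved.

>>> jog_arm(targets=[[0.002,0.004,0.03,0.2],[0.002,0.004,0.06,0.2],[0.002,0.004,0.08,0.2],[0.002,0.004,0.08,0.2]])

```text
time: 6.0
tool_pos: [0.4598, 0.0925, 0.021]
tool_rot: [-0.003, 0.738, 0.675, -0.004]
contact_force: [-0.9, -0.3, -0.5]
gripper_width: 0.001
```

```bash
python3 - <<'E'
from h import *
W=ray('top',(265+635/4.5,205+157/4.5),.075);print('housing back y',f(W)*1e3)
go(-37,59,24)
E
```

```text
housing back y [ 56.90776097 -77.57925193]
t 6.0 fix mm [-66.7  54.7] 21.0 F [-0.9 -0.3 -0.5] shift [ 0.0044  0.0296 -0.0033] turn -0.26
```

>>> jog_arm(targets=[[0.003,0.002,0,-0.2],[0.003,0.006,0,-0.2],[0.003,0.01,0,-0.2],[0.003,0.013,0,-0.2],[0.003,0.016,0,-0.2]])

```text
time: 6.42
tool_pos: [0.4801, 0.0953, 0.027]
tool_rot: [0.0, 0.736, 0.677, 0.0]
contact_force: [-4.4, 0.6, 4.2]
gripper_width: 0.004
```

```bash
python3 -c "
from h import *
go(-35,59,24)"
```

```text
t 6.42 fix mm [-46.6  59.3] 27.0 F [-4.4  0.6  4.2] shift [-0.0003  0.0116  0.003 ] turn 0.0
```

>>> jog_arm(targets=[[0,0,0,0]])

```text
time: 6.5
tool_pos: [0.4805, 0.0953, 0.0268]
tool_rot: [0.001, 0.736, 0.677, 0.001]
contact_force: [-0.7, 0.4, 0.0]
gripper_width: -0.0
```

```bash
python3 - <<'E'
from h import *
go(-35,59,24)
cv2.imwrite('pics/w3.png',cams.grab_frame('wrist')[:,:,::-1])
E
```

```text
t 6.5 fix mm [-46.3  59.2] 26.8 F [-0.7  0.4  0. ] shift [-0.0002  0.0113  0.0029] turn 0.0
```

View pics/w3.png

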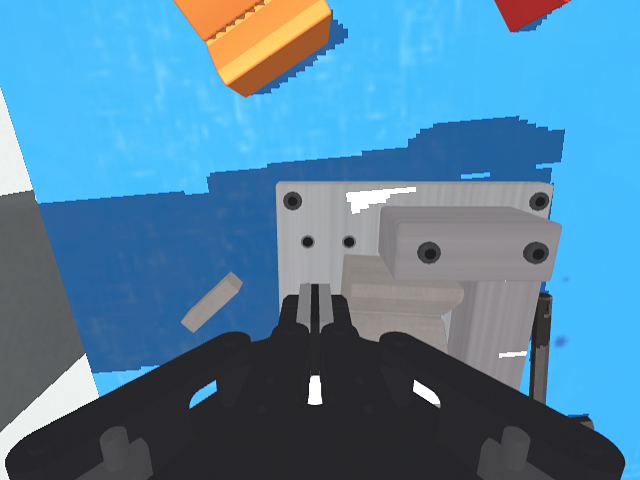

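The wrist view shows the shut fingers at (315,300), against the block's front face at about (345,290). The block is flat and parallel to the plate, still about 11 mm short of the fence.

>>> jog_arm(targets=[[0,0.002,0,0],[0,0.004,0,0],[0,0.006,0,0],[0,0.008,0,0],[0,0.0095,0,0]])

```text
time: 6.97
tool_pos: [0.4887, 0.0945, 0.0257]
tool_rot: [-0.0, 0.736, 0.677, -0.0]
contact_force: [-2.9, 0.4, 2.8]
gripper_width: -0.005
```

>>> jog_arm(targets=[[0,0.001,0,0],[0,0.002,0,0],[0,0.003,0,0],[0,0.003,0,0]])

```text
time: 7.3
tool_pos: [0.4919, 0.0942, 0.0257]
tool_rot: [0.0, 0.736, 0.677, 0.0]
contact_force: [-1.4, -0.1, 1.9]
gripper_width: 0.001
```

```bash
python3 -c "
from h import *
go(-35,59,24)"
```

```text
t 7.3 fix mm [-34.8  59.1] 25.7 F [-1.4 -0.1  1.9] shift [-0.0001 -0.0002  0.0017] turn 0.01
```

Not against the fence yet; keep pushing in small steps until the force rises.

>>> jog_arm(targets=[[0,0.001,0,0],[0,0.002,0,0],[0,0.003,0,0],[0,0.003,0,0]])

```text
time: 7.63
tool_pos: [0.4925, 0.0941, 0.0254]
tool_rot: [-0.002, 0.736, 0.677, -0.002]
contact_force: [-11.1, -0.3, 9.7]
gripper_width: 0.001
```

```bash
python3 -c "
from h import *
go(-33,59,24)"
```

```text
t 7.63 fix mm [-34.2  59.1] 25.4 F [-11.1  -0.3   9.7] shift [-0.0001  0.0012  0.0014] turn 0.02
```

The force reached 11 N at x=-34.2, where the fence should be. I'll back away, rise, and look.

>>> jog_arm(targets=[[0,-0.005,0,0],[0,-0.015,0,0],[0,-0.015,-0.03,0],[0,-0.015,-0.07,0],[-0.03,-0.015,-0.095,0]])

```text
time: 8.05
tool_pos: [0.4781, 0.0678, 0.1236]
tool_rot: [0.001, 0.735, 0.678, 0.002]
contact_force: [1.7, -1.0, 1.7]
gripper_width: -0.001
```

>>> jog_arm(targets=[[-0.03,0.015,0,0],[-0.06,0.045,0,0],[-0.095,0.07,0,0],[-0.13,0.088,0,0],[-0.13,0.088,0,0]])

```text
time: 8.47
tool_pos: [0.5565, -0.0776, 0.1216]
tool_rot: [0.003, 0.738, 0.675, 0.0]
contact_force: [0.0, 0.5, 0.1]
gripper_width: -0.001
```

```bash
python3 - <<'E'
from h import *
go(38,-105,55)
im=cams.grab_frame('top')[:,:,::-1];cv2.imwrite('pics/c3.png',cv2.resize(im[205:345,265:465],None,fx=4,fy=4,interpolation=cv2.INTER_CUBIC))
E
```

```text
t 8.47 fix mm [  44.1 -106.5] 121.6 F [0.  0.5 0.1] shift [ 0.0017 -0.0064  0.0666] turn -0.29
```

View pics/c3.png

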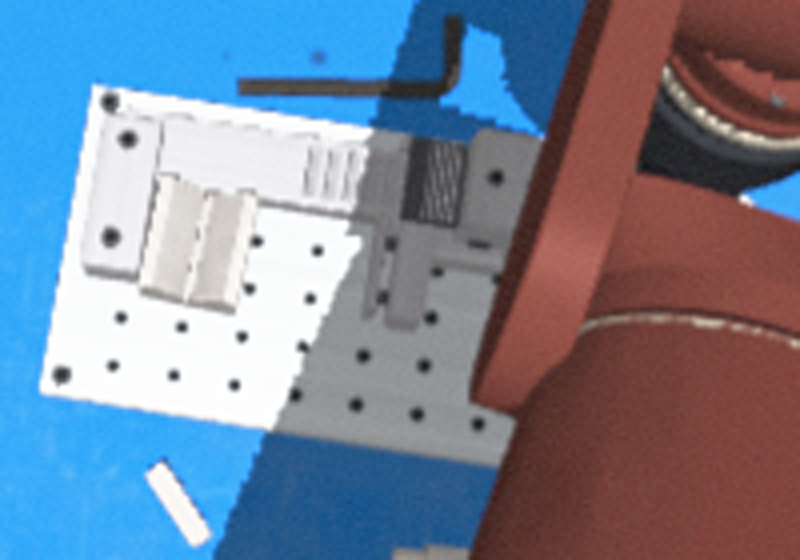

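The block now reaches the bar: rear edge (160,175)–(255,192), front edge (140,292)–(232,305). It looks square, with the jaw open. I'll compute its numbers as I go down behind the housing.

>>> jog_arm(targets=[[0,-0.005,0,0],[0,-0.005,0.02,0],[0,-0.005,0.04,0],[0,-0.005,0.06,0],[0,-0.005,0.066,0]])

```text
time: 8.93
tool_pos: [0.5455, -0.069, 0.0512]
tool_rot: [-0.002, 0.736, 0.677, -0.001]
contact_force: [-0.6, 0.4, -1.0]
gripper_width: -0.002
```

>>> jog_arm(targets=[[0,0,0,0]])

```text
time: 9.02
tool_pos: [0.5463, -0.0695, 0.0524]
tool_rot: [-0.002, 0.736, 0.677, -0.001]
contact_force: [0.4, 0.1, 0.2]
gripper_width: 0.002
```

```bash
python3 - <<'E'
from h import *
for p in[(160,175),(255,192),(140,292),(232,305)]:
    print(np.round(f(ray('top',(265+p[0]/4,205+p[1]/4),.048))*1e3,1))
go(38,-95,56)
E
```

```text
[23.9 76.3]
[23.  37.9]
[-23.7  76.5]
[-23.1  39.9]
t 9.02 fix mm [ 33.2 -99.3] 52.4 F [0.4 0.1 0.2] shift [ 0.0043  0.0047 -0.0037] turn 0.1
```

>>> jog_arm(targets=[[0.001,0.004,-0.004,0],[0.006,0.004,-0.004,0],[0.012,0.004,-0.004,0],[0.018,0.004,-0.004,0],[0.025,0.004,-0.004,0]])

```text
time: 9.43
tool_pos: [0.5566, -0.0469, 0.0606]
tool_rot: [0.002, 0.736, 0.677, 0.001]
contact_force: [0.8, -7.0, 2.9]
gripper_width: 0.0
```

>>> jog_arm(targets=[[0.006,0,0,0],[0.012,0,0,0],[0.018,0,0,0],[0.024,0,0,0],[0.028,0,0,0]])

```text
time: 9.85
tool_pos: [0.5574, -0.0181, 0.0587]
tool_rot: [0.0, 0.736, 0.677, -0.0]
contact_force: [-0.6, -2.0, 1.5]
gripper_width: 0.0
```

```bash
python3 -c "
from h import *
go(38,-37,56)"
```

```text
t 9.85 fix mm [ 40.  -47.2] 58.7 F [-0.6 -2.   1.5] shift [ 0.0102 -0.0019  0.0027] turn 0.03
```

>>> jog_arm(targets=[[0.003,-0.001,0,0],[0.005,-0.001,0,0],[0.007,-0.001,0,0],[0.009,-0.001,0,0],[0.009,-0.001,0,0]])

```text
time: 10.27
tool_pos: [0.5568, -0.01, 0.0584]
tool_rot: [0.0, 0.736, 0.677, -0.001]
contact_force: [0.9, -4.8, 0.6]
gripper_width: 0.001
```

```bash
python3 -c "
from h import *
go(38,-37,56)"
```

```text
t 10.27 fix mm [ 38.7 -39.2] 58.4 F [ 0.9 -4.8  0.6] shift [ 0.0022 -0.0007  0.0024] turn 0.01
```

>>> jog_arm(targets=[[0.001,0,0,0],[0.002,0,0,0],[0.002,0,0,0]])

```text
time: 10.52
tool_pos: [0.5569, -0.0088, 0.0584]
tool_rot: [0.001, 0.736, 0.677, -0.001]
contact_force: [0.8, -7.4, 2.2]
gripper_width: -0.001
```

>>> jog_arm(targets=[[0.001,0,0,0],[0.0015,0,0,0],[0.0015,0,0,0]])

```text
time: 10.77
tool_pos: [0.557, -0.008, 0.0584]
tool_rot: [0.001, 0.736, 0.677, -0.002]
contact_force: [0.2, -8.8, 1.2]
gripper_width: -0.003
```

```bash
python3 -c "
from h import *
go(38,-37,56)"
```

```text
t 10.77 fix mm [ 38.7 -37.2] 58.4 F [ 0.2 -8.8  1.2] shift [ 0.0002 -0.0007  0.0024] turn 0.01
```

>>> jog_arm(targets=[[0.001,0,0,0],[0.0015,0,0,0],[0.0015,0,0,0]])

```text
time: 11.02
tool_pos: [0.557, -0.0074, 0.0584]
tool_rot: [0.002, 0.736, 0.677, -0.002]
contact_force: [-0.3, -11.8, 1.7]
gripper_width: 0.002
```

>>> jog_arm(targets=[[0.001,0,0,0],[0.0015,0,0,0],[0.0015,0,0,0]])

```text
time: 11.27
tool_pos: [0.5571, -0.0065, 0.0584]
tool_rot: [0.002, 0.736, 0.677, -0.003]
contact_force: [-0.6, -14.0, 2.3]
gripper_width: 0.001
```

```bash
python3 -c "
from h import *
go(38,-37,56)"
```

```text
t 11.27 fix mm [ 38.7 -35.7] 58.4 F [ -0.6 -14.    2.3] shift [-0.0013 -0.0007  0.0024] turn 0.02
```

>>> jog_arm(targets=[[0.001,0,0,0],[0.002,0,0,0],[0.0025,0,0,0],[0.0025,0,0,0]])

```text
time: 11.6
tool_pos: [0.5571, -0.0062, 0.0585]
tool_rot: [0.003, 0.736, 0.677, -0.005]
contact_force: [-2.5, -21.6, 1.8]
gripper_width: 0.008
```

>>> jog_arm(targets=[[-0.002,0,0,0],[-0.004,0,0,0],[-0.006,0,0,0],[-0.008,0,0,0]])

```text
time: 11.93
tool_pos: [0.5567, -0.0094, 0.0583]
tool_rot: [-0.0, 0.737, 0.676, -0.001]
contact_force: [0.2, -0.2, 0.3]
gripper_width: 0.0
```

```bash
python3 -c "
from h import *
go(38,-37,56)"
```

```text
t 11.93 fix mm [ 38.5 -38.6] 58.3 F [ 0.2 -0.2  0.3] shift [ 0.0016 -0.0005  0.0023] turn -0.05
```

The hard stop was reached: 21.6 N with almost no further motion. I'll withdraw clear of the fixture and check.

>>> jog_arm(targets=[[-0.012,0,0,0],[-0.02,0,-0.03,0],[-0.03,0,-0.07,0],[-0.06,-0.02,-0.1,0],[-0.1,-0.04,-0.12,0]])

```text
time: 12.35
tool_pos: [0.5154, -0.0952, 0.1764]
tool_rot: [0.001, 0.735, 0.678, 0.001]
contact_force: [0.8, -1.0, 0.7]
gripper_width: -0.002
```

>>> jog_arm(targets=[[-0.035,-0.01,0,0],[-0.07,-0.02,0,0],[-0.105,-0.03,0,0],[-0.14,-0.04,0,0],[-0.17,-0.05,0,0]])

```text
time: 12.77
tool_pos: [0.4491, -0.2619, 0.1727]
tool_rot: [-0.001, 0.737, 0.676, 0.0]
contact_force: [0.3, -0.0, -0.4]
gripper_width: -0.001
```

>>> jog_arm(targets=[[0,0,0,0],[0,0,0,0]])

```text
time: 12.93
tool_pos: [0.4495, -0.2613, 0.1725]
tool_rot: [-0.001, 0.737, 0.675, 0.001]
contact_force: [0.5, -0.3, 0.6]
gripper_width: -0.002
```

```bash
python3 - <<'E'
from h import *
go(38,-37,56)
im=cams.grab_frame('top')[:,:,::-1];cv2.imwrite('pics/c4.png',cv2.resize(im[215:335,265:435],None,fx=4.7,fy=4.7,interpolation=cv2.INTER_CUBIC))
E
```

```text
t 12.93 fix mm [ -47.  -298.6] 172.5 F [ 0.5 -0.3  0.6] shift [0.2616 0.0843 0.1171] turn -0.17
```

View pics/c4.png

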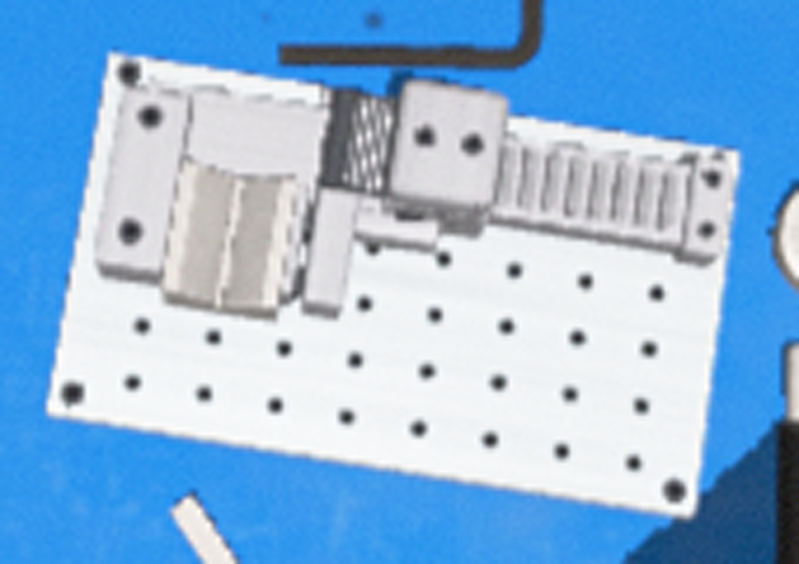

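The jaw, paddle and housing are back at their original pixels. The block now touches the bar, with its rear edge at (183,160)–(298,180) and front edge at (165,298)–(277,315), and it is square between the jaws. One numeric check before handing in.

```bash
python3 - <<'E'
from h import *
a,b=[cv2.cvtColor(x,cv2.COLOR_BGR2GRAY).astype(float) for x in(cv2.resize(cv2.imread('pics/top0.png')[215:335,265:435],None,fx=4.7,fy=4.7,interpolation=cv2.INTER_CUBIC),cv2.imread('pics/c4.png'))]
print('jaw/paddle shift px/4.7',cv2.phaseCorrelate(a[75:215,320:515].copy(),b[75:215,320:515].copy()))
for p in[(183,160),(298,180),(165,298),(277,312)]:
    print(np.round(f(ray('top',(265+p[0]/4.7,215+p[1]/4.7),.048))*1e3,1))
im=cams.grab_frame('scene')[:,:,::-1];cv2.imwrite('pics/s4.png',cv2.resize(im[190:345,250:450],None,fx=4,fy=3.85,interpolation=cv2.INTER_CUBIC))
E
```

```text
jaw/paddle shift px/4.7 ((0.01290128256776768, -0.006673752916285025), 0.923123910883912)
[23.2 77.9]
[22.5 38.4]
[-24.3  76.2]
[-23.1  38.4]
```

View pics/s4.png

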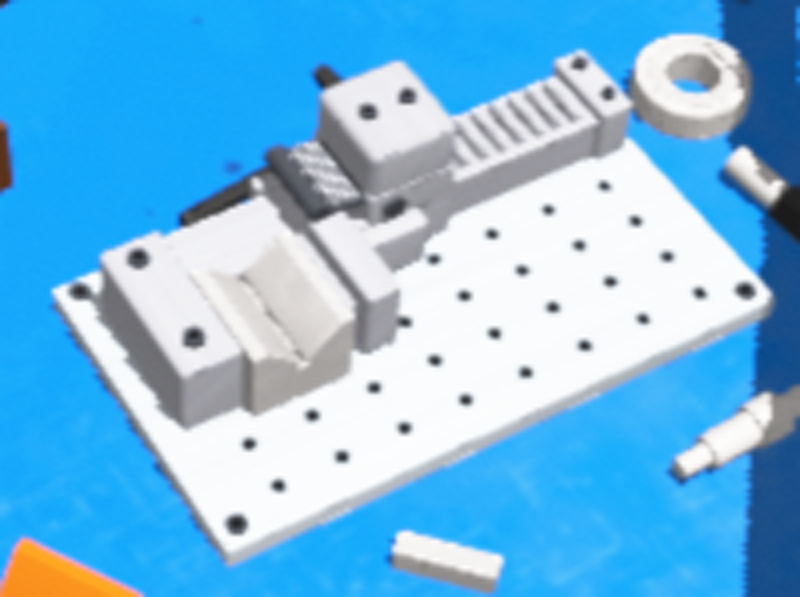

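The scene view shows the block hard up against the bar front and clamped between both jaws, with the paddle up and the gauges undisturbed. The jaw and paddle are within 0.02 px of their original clamped position in the enlarged crop.

```bash
python3 -c "
from plant import manip
print(manip.job_done(),manip.state()['time'])"
```

```text
the job is handed in; nothing more can be done
the job is handed in; nothing more can be done
```

I handed the job in at about 13 s of the 51 s allowed. All four steps were carried out, but the hand-in reports no verdict.

- **Release:** With the fingers shut, I pressed the paddle down to its stop (tip at z = 48 mm, 6 N) and held it there.
- **Jaw back:** I pushed the jaw to its end stop. The force rose to 14 N where the stop should be, and the camera put the travel at about 52 mm.
- **Block to fence:** I pushed the V-block back about 18 mm until the force reached 11 N at the fence.
- **Jaw shut:** I pushed the jaw from behind through the last click to its hard stop (21.6 N), then withdrew clear of the fixture.

**Last checks:**
- The jaw and paddle are back on their original clamped image position to within 0.02 px of the enlarged crop, so the ratchet looks caught and the paddle up.
- The block looks flat and square between the jaws, and the gauges and tools in view look undisturbed.
- The block's rear edge measured x = 22.5 to 23.2 mm against the fence at 24 mm. That is within the camera's 2 mm accuracy and fits the contact force.
- The block's front edge measured about 3 mm further forward than a seated block's should be. I put this down to my reading of the pixels, because the same edges made the block come out about 46–47 mm long instead of 45 mm.

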